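# Index the cup turret by feel and lock it

## Robot

A 6-joint arm with a two-finger parallel gripper is mounted at the origin on a cart in front of the work surface, level with it; the furniture and walls round the work are solid. World frame = base frame: x ahead of the robot, y to its left, z up, the work surface at z = 0. Lengths are in mm, angles in rad, forces in N, time in s.
With the tool pointing down it reaches from about 350 to 725 mm from the base axis. Payload 4.3 kg.
Tool frame: the origin (TCP) lies between the finger pads; the fingertips stand 25 mm ahead of it and the grasp point (between the pads) lies 6 mm ahead of it; z points along the fingers, x is the direction in which the jaws open and shut, and the axes are right-handed (so a half turn about z gives the same grasp; the last joint's range is limited). The gripper opens to 85 mm and grips with 20 to 120 N. Pads are 22 mm wide; open, the fingers measure 114 mm over their backs; the gripper's body (76 mm by 85 mm) begins 54 mm behind the grasp point. The pads swing forward as they close: fully open they stand 13 mm farther back than shut.
Start: joints at [-1.428, 0.377, 0.081, 1.274, 0, 1.46], TCP at [143.825, -556.757, 256.329] pointing down, gripper open.
Joint ranges: [-2.72, 2.72], [-0.84, 1.66], [-1.02, 1.22], [-1.77, 2.12], [-1.37, 1.28], [-3.14, 3.14]. Speed limits (rad/s): [2.57, 2.57, 3.14, 3.14, 3.14, 3.14].

## Interface

Orientations are given as a 3x3 rotation matrix whose columns are the frame's x, y, z axes.
In Python, from workcell import env, viewer, ticket, spotter gives the robot as it stands.
- The arm moves only by the shell command python3 -m inch 'ROWS'. ROWS is JSON, a list of rows, each a list of 7 numbers: the shift along the tool's x, y, z in cm, then the turn, a rotation vector about the tool's x, y, z in rad, then the opening, from 0 (shut) to 1 (fully open). In form: [[tx, ty, tz, rx, ry, rz, hand], ...]. A call has 1 to 12 rows; each row shifts and turns the commanded pose from where the row before left it, along the tool's axes as they then stand; what a row does not reach is not made up. A row lasts 1/12 s, in which the tool goes at most 41.7 mm and 7.16 degrees, less where a joint would pass 70% of its speed; a pose out of reach is approached as far as the arm can. A call with a gripper value outside its range is refused whole. The fingers move at their own pace and stop on an object; the grip force is fixed at half the most. Time passes only in rows, so rows that do not move let the fingers close. It gives the time, the measured TCP pose, the force and the opening at its end, in the units of the state.
- env.observe(): the state, without advancing time (a new reading comes with each control period).
- viewer.read_camera(name): name is "scene" or "top"; returns (picture, depth): 384x512x3 uint8, red, green, blue; 384x512 float32, mm along the optical axis (not along the pixel's ray), 0 where there is no reading.
- viewer.camera_model(name): a dict with "mtx" (3x3 intrinsics, pixels), "distortion" ([k1, k2, p1, p2, k3] as OpenCV has them; the pictures are not rectified), "R" (3x3) and "t" (3): a world point X has camera coordinates R X + t. Camera axes: x right, y down, z forward; pixel columns grow to the right and rows downward; lengths in mm; the calibration is good to about 2 mm. A picture is of the moment at which its call begins. camera_model takes no time and is no camera call.
- ticket.hand_in(): hands the job in, once; it reports no verdict.
Trained networks look in the newest picture that a camera, given by its name, has taken for a name from the list of things; names that differ only in an ending like _2 or _b are one class to them, and where a whole thing is asked for, a point or a joint stands for the part that bears it (a point fixed in the world has none). Each returns a list of dicts, best first, with "confidence" (0 to 1); they miss things now and then, are a little off and sometimes report something else, mostly with a low value. They report only what shows in the picture. A call takes as long as a camera call.
- spotter.look_for(camera, name): "centre" ([x, y, z] in mm, in the coordinates of the camera as it stood for that picture, good to about 4 mm: the middle of the surface that is visible of it).
The state is a dict: "t": time; "joints": joint angles; "joint_vel": joint speeds; "tau": joint torques, N m; "position": TCP position; "ee_rot": TCP orientation; "wrist_force": force on the tool from outside, world axes, zero at the start; "ft_torque": the same for the moment, N m; "gripper_width": finger opening in mm.
Only numpy, scipy, OpenCV 4.12 (cv2) and the standard library are available. Lean on these libraries where they do the work, as an engineer would, in place of code of your own. Each camera call takes 0.05 s, during which the arm holds its last target.

## Task

The sample-cup turret has to be locked at its reading position, a hidden notch somewhere clockwise (seen from above) of where its black knob now stands. Turn the knob, feeling for the notch: the turning torque dips there. Then push the knob straight down until it is fully home and let go; never push hard on it away from the notch, and leave the bottle, the beaker and the vial beside the turret alone.

Things in the scene. Friction and masses are not known exactly. Their poses are not given: they have to be found in the camera images.
- drum: White round drum of the turret, 136 mm across the foot, fixed to the bench; origin at the centre of its underside, z up. On it an aluminium disc (116 mm across, top at 54 mm) turns about the drum's vertical centre line, with five white sample cups (rims 65 mm above the bench, 43 mm from the centre line) and, in the middle, a black knob on a stem.
- knob_grip (a point): Middle of the black bar-shaped knob, on the drum's centre line, where to grip it: 98 mm above the bench while the knob is up. The bar is 46 mm long (this point's x axis; white mark at the +x end), 16 mm wide (y) and 32 mm high (80 to 112 mm above the bench). It turns with disc and cups; the point's yaw falls as it turns clockwise from above.
- turret (a joint): Angle of disc and knob, rad, growing clockwise; starts at 0 to 0.3, end stop at 2.5; it stays where left. The notch is hidden at 0.75 to 1.75. Turning takes a steady 0.12 N m or so; about 0.13 rad before the notch a sprung ball begins to pull the knob on, so the torque needed drops below zero; past the notch it resists strongly (0.5 to 1 N m). Let go within 0.06 rad, the knob centres itself.
- knob (a joint): Push travel of the knob, m: 0 = up (start), 0.008 = fully down, home. It slides with about 6 N of friction and no return spring: it stays where left. More than about 0.08 rad off the notch, a key under it lands on a plate after 1.5 to 2.5 mm and goes no farther; in the notch it goes all the way. A push of 10 to 15 N is enough; over 20 N on that plate is too hard.
- index_plate: Fixed plate hidden inside the drum, on which the knob's key lands when it is pushed off the notch; origin at the centre of the drum's underside. Its pose says nothing about the notch.
- control_bottle: Brown bottle with a red cap, 33 mm across, 62 mm high, standing on the bench within 0.16 m of the turret's centre line; origin at the centre of its underside.
- beaker: Clear beaker, 56 mm across, 69 mm high, standing on the bench within 0.16 m of the turret's centre line; origin at the centre of its underside.
- cal_vial: White vial with a violet cap, 25 mm across, 46 mm high, standing on the bench within 0.16 m of the turret's centre line; origin at the centre of its underside.

How it is judged:
By the outcome, as a careful person would: the job done as asked, in the order asked, and still so for the second after the job is handed in, with the robot touching nothing.
It also fails if it takes over 58 s, if anything falls off the work surface, if the arm or the gripper's body presses on something with over 40 N, if the wrist force passes 120 N, or if a joint passes its speed limit or range.

## Working session

There is one attempt and no reset: what is moved stays moved. The work goes in short steps, Python scripts to look and compute and a shell command to move; the robot and the scene stay as the last step left them, time stands still between calls to the robot, and variables do not carry over. Pictures are saved under pics/ and viewed, and the job is handed in when it is done.

```bash
ls; mkdir -p pics; python3 - <<'E'
from workcell import env, viewer, ticket, spotter
import cv2, numpy as np
s=env.observe(); print(s)
for c in ("scene","top"):
    im,d=viewer.read_camera(c)
    cv2.imwrite(f"pics/{c}0.png",im[:,:,::-1])
    np.save(f"pics/{c}0d.npy",d)
    m=viewer.camera_model(c); R=np.array(m["R"]);t=np.array(m["t"])
    print(c,m)
    for n in ("drum","knob_grip","control_bottle","beaker","cal_vial"):
        for r in spotter.look_for(c,n)[:2]:
            print(n,round(r["confidence"],2),np.round(R.T@(np.array(r["centre"])-t),1))
E
```

```text
pics
{'t': 0.0, 'joints': array([-1.42827630e+00,  3.78093981e-01,  7.96534320e-02,  1.27440577e+00,
       -4.08114468e-06,  1.46050972e+00]), 'joint_vel': array([ 9.99520967e-04, -2.51628713e-05, -1.25815969e-03,  5.72931237e-04,
        4.61296093e-04, -1.22067627e-04]), 'tau': array([-5.23829658e-05, -4.63599586e+01,  2.69877577e+01,  2.08424369e-02,
       -1.27650164e-04, -7.97014508e-06]), 'position': array([ 143.74739822, -556.12663818,  255.35383931]), 'ee_rot': array([[ 2.50122063e-01, -9.68214267e-01, -2.95216012e-04],
       [-9.68212167e-01, -2.50122139e-01,  2.02862367e-03],
       [-2.03798244e-03, -2.21571803e-04, -9.99997899e-01]]), 'wrist_force': array([ 0.61867173, -0.69423175,  0.30619412]), 'ft_torque': array([-0.01803431, -0.03107365,  0.00391402]), 'gripper_width': 85.25040769540394}
scene {'mtx': array([[381.55271494,   0.        , 251.97588984],
       [  0.        , 381.55271494, 185.70442263],
       [  0.        ,   0.        ,   1.        ]]), 'distortion': array([-0.06440668,  0.        ,  0.        ,  0.        ,  0.        ]), 'R': array([[-0.87782947,
[... 342 characters left out ...]
.6  30.8]
cal_vial 0.51 [508.9  69.4 100.8]
top {'mtx': array([[485.10664186,   0.        , 252.26519087],
       [  0.        , 485.10664186, 194.06630856],
       [  0.        ,   0.        ,   1.        ]]), 'distortion': array([0.05320833, 0.        , 0.        , 0.        , 0.        ]), 'R': array([[ 0.02848488, -0.99947532,  0.01541739],
       [-0.99770264, -0.02937601, -0.06104506],
       [ 0.06146593, -0.01364311, -0.99801593]]), 't': array([ 22.78035451, 578.24248621, 993.77879997])}
drum 0.95 [515.1  59.5  52.3]
drum 0.37 [514.4  61.6 111. ]
knob_grip 0.52 [512.8  57.1 113.6]
control_bottle 0.7 [600.6 -37.2  43.9]
beaker 0.85 [491.3 -70.3  26.3]
cal_vial 0.45 [448.6 159.   41.7]
```

View pics/scene0.png

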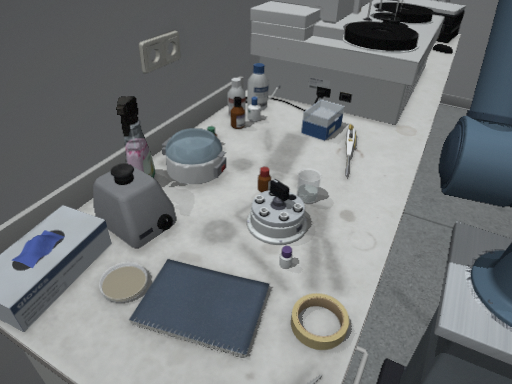

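View pics/top0.png

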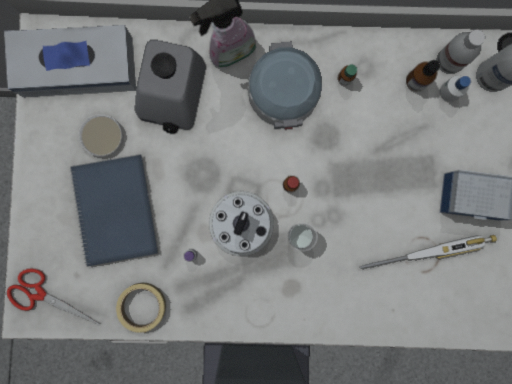

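```bash
cat > h.py <<'E'
import numpy as np, cv2
from workcell import viewer
def world(c,uv,z):
    "pixels -> world points on plane z; or with depth array"
    m=viewer.camera_model(c);R=np.array(m["R"]);t=np.array(m["t"])
    p=cv2.undistortPoints(np.array(uv,float).reshape(-1,1,2),m["mtx"],m["distortion"]).reshape(-1,2)
    d=np.c_[p,np.ones(len(p))]@R; o=-R.T@t
    return o+d*((z-o[2])/d[:,2])[:,None]
def cloud(c,D):
    m=viewer.camera_model(c);R=np.array(m["R"]);t=np.array(m["t"])
    v,u=np.nonzero(D>0)
    p=cv2.undistortPoints(np.c_[u,v].astype(float).reshape(-1,1,2),m["mtx"],m["distortion"]).reshape(-1,2)
    z=D[v,u]
    return (np.c_[p*z[:,None],z]-t)@R,u,v
E
python3 - <<'E'
from h import *
D=np.load("pics/top0d.npy"); P,u,v=cloud("top",D)
im=cv2.imread("pics/top0.png")
k=(abs(P[:,0]-514)<45)&(abs(P[:,1]-58)<45)&(P[:,2]>95)&(P[:,2]<125)
print(k.sum(),np.median(P[k,2]))
Q=P[k]; r=cv2.minAreaRect(Q[:,:2].astype(np.float32)); print(r, Q.mean(0))
g=im[v[k],u[k]].min(1); w=g>130; print(w.sum(),Q[w].mean(0) if w.any() else 0)
c=Q[:,:2]-Q[:,:2].mean(0); print(np.linalg.svd(c,full_matrices=False)[2])
k=(np.hypot(P[:,0]-514,P[:,1]-58)<75)&(abs(P[:,2]-54)<4)
print("disc",cv2.minEnclosingCircle(P[k,:2].astype(np.float32)))
cv2.imwrite("pics/crop.png",cv2.resize(im[100:300,130:400],None,fx=2.9,fy=2.9,interpolation=cv2.INTER_CUBIC))
E
```

```text
200 111.02047069224776
((515.4865112304688, 60.994110107421875), (15.80661392211914, 45.441104888916016), 69.9713363647461) [515.52313381  60.89207346 111.05990139]
6 [528.69491122  56.72856932 112.78590283]
[[-0.94358601  0.33112753]
 [-0.33112753 -0.94358601]]
disc ((515.693359375, 61.14083480834961), 57.83525466918945)
```

View pics/crop.png

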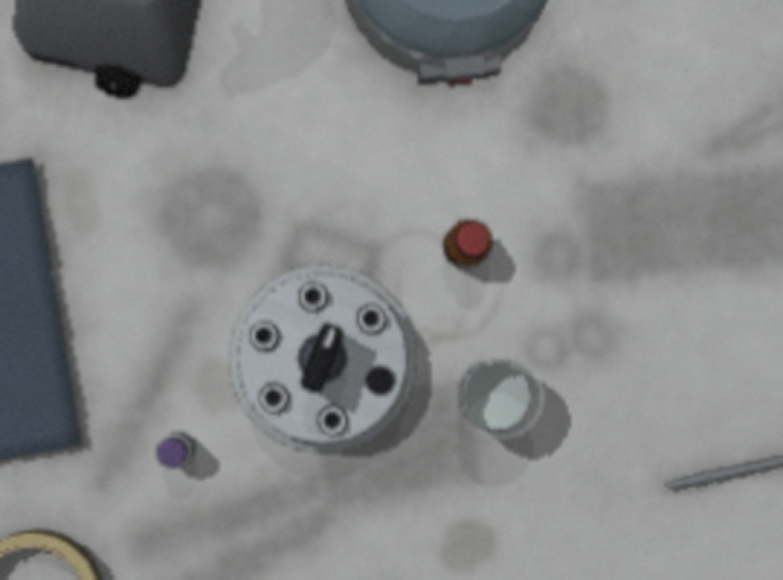

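The top view shows the knob centred at about (515.6, 61), with its white mark pointing to +x and slightly −y (yaw about −0.345). The bottle is at (600, −37), the beaker at (490, −68) and the vial at (448, 160). Next I check that the travel path is clear.

```bash
python3 - <<'E'
from h import *
for c in("top","scene"):
    P,u,v=cloud(c,np.load(f"pics/{c}0d.npy"))
    a=np.array([144,-556]);b=np.array([515.6,61]);L=np.linalg.norm(b-a);d=(b-a)/L
    s=(P[:,:2]-a)@d; n=(P[:,:2]-a)@np.array([-d[1],d[0]])
    for i in range(-100,850,50):
        k=(s>i)&(s<i+50)&(abs(n)<110)
        if k.any(): print(c,i,k.sum(),np.round(np.percentile(P[k,2],[50,99.5])),end="; ")
    print()
E
python3 -m inch '[[0,0,0,0,0,-0.12,1],[0,0,0,0,0,-0.12,1],[0,0,0,0,0,-0.12,1],[0,0,0,0,0,-0.12,1],[0,0,0,0,0,-0.12,1],[0,0,0,0,0,-0.12,1],[0,0,0,0,0,-0.12,1],[0,0,0,0,0,-0.12,1],[0,0,0,0,0,-0.12,1],[0,0,0,0,0,-0.12,1]]'
```

```text
top -100 389 [-751. -738.]; top -50 253 [-751. -739.]; top 0 125 [-750. -743.]; top 50 21 [-751. -740.]; top 100 340 [-1.  4.]; top 150 836 [-1.  4.]; top 200 1200 [-1.  4.]; top 250 1515 [-1.  4.]; top 300 1873 [-1.  4.]; top 350 2219 [-1.  4.]; top 400 2510 [-1. 17.]; top 450 2544 [-1. 14.]; top 500 2514 [-1.  4.]; top 550 2445 [-0. 70.]; top 600 2539 [-0. 69.]; top 650 2473 [ 2. 64.]; top 700 2539 [ 52. 114.]; top 750 2435 [ 1. 65.]; top 800 2449 [-0.  5.]; 
scene -100 427 [-751. -742.]; scene -50 469 [-750. -741.]; scene 0 490 [-750. -743.]; scene 50 522 [-750.    0.]; scene 100 549 [-750.    1.]; scene 150 584 [-748.    1.]; scene 200 618 [-746.    2.]; scene 250 690 [-1.  3.]; scene 300 683 [-0.  3.]; scene 350 851 [-0.  2.]; scene 400 951 [-0. 17.]; scene 450 1023 [-0. 14.]; scene 500 1004 [-0.  2.]; scene 550 1106 [-0. 69.]; scene 600 1306 [ 0. 70.]; scene 650 892 [ 2. 65.]; scene 700 1817 [ 54. 113.]; scene 750 2021 [ 3. 64.]; scene 800 1695 [-1.  2.]; 
t: 1.43
position: [143.8, -556.8, 256.4]
ee_rot: [[0.994, -0.112, -0.0], [-0.112, -0.994, -0.0], [0.0, 0.0, -1.0]]
wrist_force: [0.5, 1.6, -0.3]
gripper_width: 85.7
```

```bash
python3 -m inch '[[0,0,0,0,0,-0.12,1],[0,0,0,0,0,-0.12,1],[0,0,0,0,0,-0.12,1],[0,0,0,0,0,-0.12,1],[0,0,0,0,0,-0.12,1],[0,0,0,0,0,-0.12,1],[0,0,0,0,0,-0.12,1],[0,0,0,0,0,-0.12,1],[0,0,0,0,0,-0.12,1],[0,0,0,0,0,-0.12,1],[0,0,0,0,0,-0.12,1],[0,0,0,0,0,-0.02,1]]'; python3 - <<'E'
from workcell import env
import numpy as np
s=env.observe();print(s["joints"],(np.array([515.6,61.0,200])-s["position"])@s["ee_rot"]/10)
E
```

```text
t: 2.43
position: [143.8, -556.8, 256.4]
ee_rot: [[0.339, 0.941, 0.0], [0.941, -0.339, -0.0], [-0.0, 0.0, -1.0]]
wrist_force: [0.4, 0.4, -0.3]
gripper_width: 85.4
[-1.42829448e+00  3.77262973e-01  8.10477021e-02  1.27438430e+00
 -1.46386904e-05 -1.08224129e+00] [70.72729329 14.0182832   5.62524384]
```

```bash
python3 -m inch '[[3.5,0.7,0,0,0,0,1],[3.5,0.7,0,0,0,0,1],[3.5,0.7,0,0,0,0,1],[3.5,0.7,0,0,0,0,1],[3.5,0.7,0,0,0,0,1],[3.5,0.7,0,0,0,0,1],[3.5,0.7,0,0,0,0,1],[3.5,0.7,0,0,0,0,1],[3.5,0.7,0,0,0,0,1],[3.5,0.7,0,0,0,0,1]]' && python3 -m inch '[[3.5,0.7,0,0,0,0,1],[3.5,0.7,0,0,0,0,1],[3.5,0.7,0,0,0,0,1],[3.5,0.7,0,0,0,0,1],[3.5,0.7,0,0,0,0,1],[3.5,0.7,0,0,0,0,1],[3.5,0.7,0,0,0,0,1],[3.5,0.7,0,0,0,0,1],[3.5,0.7,0,0,0,0,1],[0,0,0,0,0,0,1]]'; python3 - <<'E'
from workcell import env
import numpy as np
s=env.observe();R=s["ee_rot"];print(s["joints"],np.arctan2(R[1,0],R[0,0]),(np.array([515.6,61.0,104])-s["position"])@R/10)
E
```

```text
t: 3.27
position: [329.8, -250.3, 256.6]
ee_rot: [[0.345, 0.939, 0.001], [0.939, -0.345, -0.001], [-0.0, 0.001, -1.0]]
wrist_force: [1.1, 0.4, -0.8]
gripper_width: 85.0
t: 4.1
position: [498.7, 27.4, 256.3]
ee_rot: [[0.338, 0.941, 0.002], [0.941, -0.338, 0.002], [0.003, 0.001, -1.0]]
wrist_force: [0.3, 0.2, 0.0]
gripper_width: 85.6
[-0.0737058   0.22171008 -0.13383847  1.2130139   0.00255409  0.27117373] 1.2259218979884645 [ 3.68855122  0.43069973 15.23734225]
```

```bash
python3 -m inch '[[2,0.2,0,0,0,0,1],[1.6,0.2,0,0,0,0,1],[0,0,2.5,0,0,0,1],[0,0,2.5,0,0,0,1],[0,0,2.5,0,0,0,1],[0,0,1.5,0,0,0,1],[0,0,0,0,0,0,1],[0,0,0,0,0,0,1]]'; python3 - <<'E'
from workcell import env,viewer,spotter
import numpy as np,cv2
s=env.observe();R=s["ee_rot"];print(s["joints"],np.arctan2(R[1,0],R[0,0]),(np.array([515.6,61.0,104])-s["position"])@R/10)
im,d=viewer.read_camera("scene");cv2.imwrite("pics/scene1.png",cv2.resize(im[120:280,200:400,::-1],None,fx=3.5,fy=3.5))
E
```

```text
t: 4.77
position: [511.3, 54.9, 165.9]
ee_rot: [[0.343, 0.939, -0.002], [0.939, -0.343, -0.0], [-0.001, -0.002, -1.0]]
wrist_force: [-0.1, 0.9, 0.1]
gripper_width: 85.8
[-1.62686869e-02  3.03368275e-01 -2.65015625e-01  1.00449383e+00
 -1.72204759e-04  3.34052390e-01] 1.2204762358802876 [0.72240196 0.2089652  6.18547843]
```

View pics/scene1.png

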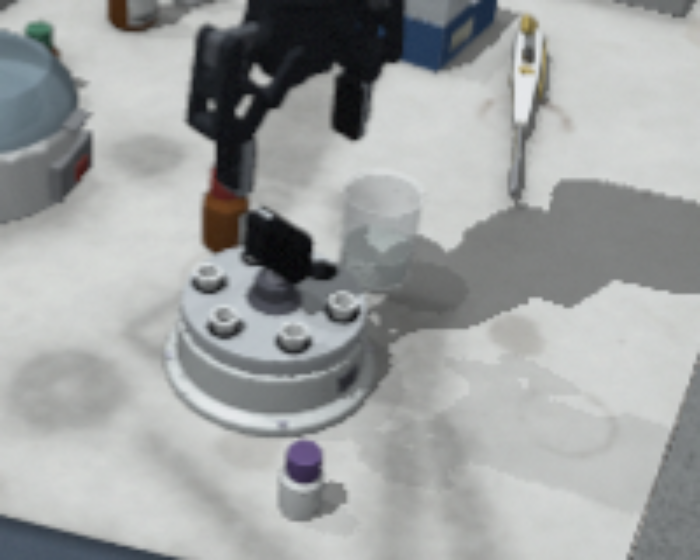

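The fingers straddle the bar correctly: tips at about (235,170) and (350,110), knob at (280,245). I fine-align, descend and close.

```bash
python3 -m inch '[[0.7,0.2,0,0,0,0,1],[0,0,0,0,0,0,1],[0,0,2,0,0,0,1],[0,0,2,0,0,0,1],[0,0,1.5,0,0,0,1],[0,0,0.7,0,0,0,1],[0,0,0,0,0,0,1],[0,0,0,0,0,0,1],[0,0,0,0,0,0,1]]'; python3 - <<'E'
from workcell import env,viewer,spotter
import numpy as np,cv2
s=env.observe();R=s["ee_rot"];print(s["joints"],np.arctan2(R[1,0],R[0,0]),(np.array([515.6,61.0,104])-s["position"])@R/10,s["ft_torque"])
E
```

```text
t: 5.57
position: [517.6, 61.1, 105.6]
ee_rot: [[0.342, 0.94, 0.002], [0.94, -0.342, -0.0], [0.001, 0.002, -1.0]]
wrist_force: [-0.5, -0.3, 0.1]
gripper_width: 85.4
[-4.14721986e-03  3.65887175e-01 -3.45101145e-01  8.57483805e-01
 -9.41196903e-05  3.44660070e-01] 1.2219897011212606 [-0.07932962 -0.18097088  0.15933635] [ 0.06386836 -0.01829262 -0.01064106]
```

```bash
cat > st.py <<'E'
from workcell import env
import numpy as np
s=env.observe();R=s["ee_rot"];print("t",round(s["t"],2),"yaw",round(float(np.arctan2(R[1,0],R[0,0])),4),"p",np.round(s["position"],1),"F",np.round(s["wrist_force"],1),"M",np.round(s["ft_torque"],3),"tau6",round(s["tau"][5],3),"q6",round(s["joints"][5],4),"w",round(s["gripper_width"],1))
E
python3 -m inch '[[0,0,0,0,0,0,0.5],[0,0,0,0,0,0,0.3],[0,0,0,0,0,0,0.1],[0,0,0,0,0,0,0],[0,0,0,0,0,0,0],[0,0,0,0,0,0,0],[0,0,0,0,0,0,0],[0,0,0,0,0,0,0],[0,0,0,0,0,0,0],[0,0,0,0,0,0,0]]'; python3 st.py
```

```text
t: 6.4
position: [516.2, 60.3, 104.4]
ee_rot: [[0.342, 0.94, -0.0], [0.94, -0.342, -0.002], [-0.002, 0.0, -1.0]]
wrist_force: [-2.1, -4.7, 4.2]
gripper_width: 15.4
t 6.4 yaw 1.2216 p [516.2  60.3 104.4] F [-2.1 -4.7  4.2] M [-0.809  0.369  0.101] tau6 0.136 q6 0.3444 w 15.4
```

```bash
python3 -m inch '[[-0.05,0,0,0,0,0.03,0],[0,0,0,0,0,0.03,0],[0,0,0,0,0,0.03,0],[0,0,0,0,0,0.03,0]]' >/dev/null; python3 st.py;  python3 -m inch '[[0,0,0,0,0,0.03,0],[0,0,0,0,0,0.03,0],[0,0,0,0,0,0.03,0],[0,0,0,0,0,0,0]]'>/dev/null; python3 st.py
```

```text
t 6.73 yaw 1.101 p [516.1  60.1 104.4] F [-2.3 -4.4  2.8] M [-0.813  0.297  0.348] tau6 0.07 q6 0.4644 w 15.2
t 7.07 yaw 1.0109 p [516.   59.9 104.4] F [-2.4 -4.7  3.5] M [-0.79   0.308  0.158] tau6 0.33 q6 0.5543 w 15.2
```

```bash

python3 -m inch '[[0,0,0,0,0,0.03,0],[0,0,0,0,0,0.03,0],[0,0,0,0,0,0,0]]'>/dev/null; python3 st.py
python3 -m inch '[[0,0,0,0,0,0.02,0],[0,0,0,0,0,0.02,0],[0,0,0,0,0,0,0]]'>/dev/null; python3 st.py
python3 -m inch '[[0,0,0,0,0,0.02,0],[0,0,0,0,0,0.02,0],[0,0,0,0,0,0,0]]'>/dev/null; python3 st.py
python3 -m inch '[[0,0,0,0,0,0.02,0],[0,0,0,0,0,0.02,0],[0,0,0,0,0,0,0]]'>/dev/null; python3 st.py
```

```text
t 7.32 yaw 0.951 p [515.9  59.8 104.4] F [-3.3 -5.2  3.4] M [-0.891  0.375  0.14 ] tau6 0.34 q6 0.6142 w 15.2
t 7.57 yaw 0.9114 p [515.9  59.8 104.4] F [-2.6 -6.4  3.5] M [-0.928  0.378  0.23 ] tau6 0.374 q6 0.6538 w 15.4
t 7.82 yaw 0.8713 p [515.9  59.7 104.4] F [-2.9 -5.1  4. ] M [-0.964  0.424  0.237] tau6 0.334 q6 0.6938 w 15.3
t 8.07 yaw 0.8313 p [515.9  59.7 104.4] F [-2.  -5.6  4.2] M [-0.999  0.373  0.258] tau6 0.364 q6 0.7338 w 15.1
```

```bash

python3 -m inch '[[-0.1,0.05,0,0,0,0.02,0],[0,0,0,0,0,0.02,0],[0,0,0,0,0,0,0]]'>/dev/null; python3 st.py
python3 -m inch '[[0,0,0,0,0,0.02,0],[0,0,0,0,0,0.02,0],[0,0,0,0,0,0,0]]'>/dev/null; python3 st.py
python3 -m inch '[[0,0,0,0,0,0.02,0],[0,0,0,0,0,0.02,0],[0,0,0,0,0,0,0]]'>/dev/null; python3 st.py
```

```text
t 8.32 yaw 0.7911 p [515.8  59.5 104.4] F [-2.7 -2.7  3.8] M [-0.483  0.364  0.235] tau6 0.33 q6 0.7724 w 15.1
t 8.57 yaw 0.7504 p [515.7  59.5 104.4] F [-3.5 -3.3  5.3] M [-0.628  0.591  0.219] tau6 0.358 q6 0.8132 w 15.2
t 8.82 yaw 0.7103 p [515.7  59.4 104.4] F [-3.  -4.5  5.1] M [-0.638  0.635  0.181] tau6 0.321 q6 0.8533 w 15.4
```

```bash

python3 -m inch '[[-0.07,0,0,0,0,0.02,0],[0,0,0,0,0,0.02,0],[0,0,0,0,0,0,0]]'>/dev/null; python3 st.py
python3 -m inch '[[0,0,0,0,0,0.02,0],[0,0,0,0,0,0.02,0],[0,0,0,0,0,0,0]]'>/dev/null; python3 st.py
python3 -m inch '[[0,0,0,0,0,0.02,0],[0,0,0,0,0,0.02,0],[0,0,0,0,0,0,0]]'>/dev/null; python3 st.py
```

```text
t 9.07 yaw 0.6707 p [515.6  59.3 104.4] F [-2.4 -1.7  3.9] M [-0.302  0.359  0.246] tau6 0.358 q6 0.8922 w 15.2
t 9.32 yaw 0.6307 p [515.5  59.3 104.4] F [-2.6 -1.   4.7] M [-0.172  0.372  0.139] tau6 0.316 q6 0.9321 w 15.0
t 9.57 yaw 0.5909 p [515.5  59.2 104.4] F [-1.8 -1.5  5.4] M [-0.257  0.376  0.243] tau6 0.332 q6 0.9718 w 15.2
```

```bash

python3 -m inch '[[0,0,0,0,0,0.02,0],[0,0,0,0,0,0.02,0],[0,0,0,0,0,0,0]]'>/dev/null; python3 st.py
python3 -m inch '[[0,0,0,0,0,0.02,0],[0,0,0,0,0,0.02,0],[0,0,0,0,0,0,0]]'>/dev/null; python3 st.py
```

```text
t 9.82 yaw 0.551 p [515.4  59.2 104.4] F [-2.3 -2.1  5.2] M [-0.221  0.459  0.189] tau6 0.361 q6 1.0118 w 15.4
t 10.07 yaw 0.5108 p [515.4  59.1 104.4] F [-2.4 -1.7  5.7] M [-0.267  0.489  0.224] tau6 0.321 q6 1.0519 w 15.0
```

```bash

python3 -m inch '[[0,0,-0.03,0,0,0.02,0],[0,0,0,0,0,0.02,0],[0,0,0,0,0,0,0]]'>/dev/null; python3 st.py
python3 -m inch '[[0,0,0,0,0,0.02,0],[0,0,0,0,0,0.02,0],[0,0,0,0,0,0,0]]'>/dev/null; python3 st.py
```

```text
t 10.32 yaw 0.4706 p [515.3  59.1 104.4] F [-2.6 -1.2  2.8] M [-0.264  0.338  0.252] tau6 0.343 q6 1.092 w 15.4
t 10.57 yaw 0.4304 p [515.2  59.  104.4] F [-2.8 -1.7  2.1] M [-0.316  0.322  0.061] tau6 0.2 q6 1.1322 w 15.3
```

```bash

python3 -m inch '[[0,0,0,0,0,0.02,0],[0,0,0,0,0,0.02,0],[0,0,0,0,0,0,0]]'>/dev/null; python3 st.py
python3 -m inch '[[0,0,0,0,0,0.02,0],[0,0,0,0,0,0.02,0],[0,0,0,0,0,0,0]]'>/dev/null; python3 st.py
```

```text
t 10.82 yaw 0.3904 p [515.1  59.  104.4] F [-3.3 -1.7  1.3] M [-0.332  0.418 -0.043] tau6 0.102 q6 1.1722 w 15.5
t 11.07 yaw 0.3503 p [515.1  59.  104.4] F [-2.5 -2.7  1.6] M [-0.357  0.488 -0.128] tau6 -0.003 q6 1.2123 w 14.6
```

```bash

python3 -m inch '[[0,0,0,0,0,0.02,0],[0,0,0,0,0,0.02,0],[0,0,0,0,0,0,0]]'>/dev/null; python3 st.py
python3 -m inch '[[0,0,0,0,0,0.02,0],[0,0,0,0,0,0.02,0],[0,0,0,0,0,0,0]]'>/dev/null; python3 st.py
```

```text
t 11.32 yaw 0.311 p [515.   59.  104.4] F [-3.9 -2.5  0.7] M [-0.464  0.574  0.059] tau6 0.204 q6 1.2517 w 15.0
t 11.57 yaw 0.271 p [515.   58.9 104.4] F [-3.9 -3.8  1.7] M [-0.592  0.633  0.398] tau6 0.513 q6 1.2916 w 15.4
```

The torque dipped from yaw 0.45, reached its lowest at 0.35, and climbed again past about 0.30. I back up slightly to the notch.

```bash

python3 -m inch '[[-0.05,0,0,0,0,-0.03,0],[0,0,0,0,0,0,0],[0,0,0,0,0,0,0]]'>/dev/null; python3 st.py
python3 -m inch '[[0,0,0,0,0,0,0.3],[0,0,0,0,0,0,0.3],[0,0,0,0,0,0,0.3],[0,0,0,0,0,0,0.3],[0,0,0,0,0,0,0.3],[0,0,0,0,0,0,0.3]]' >/dev/null; python3 st.py
python3 - <<'E'
from h import *
im,d=viewer.read_camera("top");cv2.imwrite("pics/top2.png",cv2.resize(im[150:290,170:330,::-1],None,fx=4.5,fy=4.5))
E
```

```text
t 11.82 yaw 0.3006 p [515.   59.  104.4] F [-2.4 -1.5 -1.2] M [-0.424  0.391  0.009] tau6 0.01 q6 1.2618 w 15.2
t 12.32 yaw 0.302 p [515.3  59.1 104.8] F [-0.2 -0.5 -0.6] M [-0.048  0.014 -0.   ] tau6 0.001 q6 1.2605 w 25.9
```

View pics/top2.png

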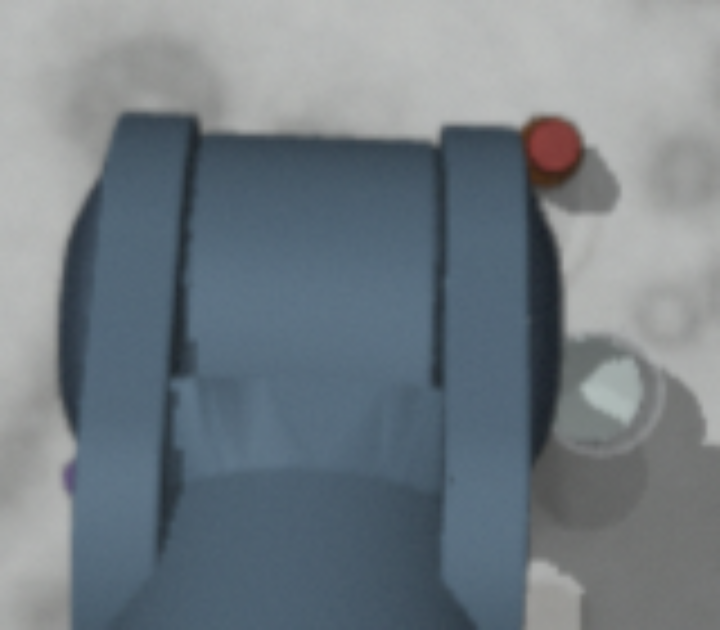

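The arm hides the knob from the top camera; the bottle and beaker stand untouched. I regrip and press gently, watching Fz.

```bash

python3 -m inch '[[0,0,0,0,0,0,0.1],[0,0,0,0,0,0,0],[0,0,0,0,0,0,0],[0,0,0,0,0,0,0],[0,0,0,0,0,0,0],[0,0,0,0,0,0,0]]' >/dev/null; python3 st.py
python3 -m inch '[[0,0,0.1,0,0,0,0],[0,0,0,0,0,0,0],[0,0,0,0,0,0,0]]' >/dev/null; python3 st.py
python3 -m inch '[[0,0,0.05,0,0,0,0],[0,0,0,0,0,0,0],[0,0,0,0,0,0,0]]' >/dev/null; python3 st.py
```

```text
t 12.87 yaw 0.302 p [514.9  59.  104.6] F [-0.8 -0.4  2.3] M [-0.004  0.171  0.019] tau6 0.049 q6 1.2604 w 15.5
t 13.12 yaw 0.302 p [514.9  59.  103.8] F [-2.7  0.3  4.1] M [-0.038  0.406  0.066] tau6 0.05 q6 1.2604 w 15.3
t 13.37 yaw 0.302 p [514.9  58.9 103.3] F [-2.1 -0.3  5.4] M [-0.024  0.456  0.043] tau6 0.05 q6 1.2604 w 15.5
```

```bash

python3 -m inch '[[0,0,0.1,0,0,0,0],[0,0,0,0,0,0,0],[0,0,0,0,0,0,0]]' >/dev/null; python3 st.py
python3 -m inch '[[0,0,0.1,0,0,0,0],[0,0,0,0,0,0,0],[0,0,0,0,0,0,0]]' >/dev/null; python3 st.py
```

```text
t 13.62 yaw 0.302 p [514.9  58.9 102.3] F [-1.5 -0.6  4.8] M [-0.049  0.456  0.073] tau6 0.05 q6 1.2604 w 14.8
t 13.87 yaw 0.302 p [514.9  59.  101.3] F [-2.1  0.4  4.7] M [-0.014  0.447  0.047] tau6 0.05 q6 1.2604 w 14.8
```

```bash

python3 -m inch '[[0,0,0.1,0,0,0,0],[0,0,0,0,0,0,0],[0,0,0,0,0,0,0]]' >/dev/null; python3 st.py
python3 -m inch '[[0,0,0.1,0,0,0,0],[0,0,0,0,0,0,0],[0,0,0,0,0,0,0]]' >/dev/null; python3 st.py
```

```text
t 14.12 yaw 0.302 p [514.9  59.  100.2] F [-1.4 -0.2  5.9] M [-0.004  0.369  0.052] tau6 0.05 q6 1.2604 w 15.3
t 14.37 yaw 0.3021 p [514.9  59.   99.2] F [-2.8  0.3  5. ] M [-0.052  0.369  0.06 ] tau6 0.05 q6 1.2604 w 15.2
```

```bash

python3 -m inch '[[0,0,0.1,0,0,0,0],[0,0,0,0,0,0,0],[0,0,0,0,0,0,0]]' >/dev/null; python3 st.py
python3 -m inch '[[0,0,0.05,0,0,0,0],[0,0,0,0,0,0,0],[0,0,0,0,0,0,0]]' >/dev/null; python3 st.py
python3 -m inch '[[0,0,0.05,0,0,0,0],[0,0,0,0,0,0,0],[0,0,0,0,0,0,0]]' >/dev/null; python3 st.py
```

```text
t 14.62 yaw 0.302 p [514.9  59.   98.1] F [-2.9  0.4  5.9] M [-0.081  0.39   0.051] tau6 0.05 q6 1.2604 w 15.1
t 14.87 yaw 0.302 p [514.9  58.9  97.7] F [-2.1 -0.7  5. ] M [0.044 0.443 0.017] tau6 0.051 q6 1.2604 w 15.3
t 15.12 yaw 0.302 p [514.9  59.   97.2] F [-2.8 -0.1  5.5] M [-0.033  0.473  0.045] tau6 0.051 q6 1.2604 w 15.1
```

```bash

python3 -m inch '[[0,0,0.05,0,0,0,0],[0,0,0,0,0,0,0],[0,0,0,0,0,0,0]]' >/dev/null; python3 st.py
python3 -m inch '[[0,0,0.05,0,0,0,0],[0,0,0,0,0,0,0],[0,0,0,0,0,0,0]]' >/dev/null; python3 st.py
```

```text
t 15.37 yaw 0.302 p [514.9  59.   96.8] F [-2.7  0.1  6.5] M [-0.025  0.522 -0.001] tau6 0.051 q6 1.2604 w 15.1
t 15.62 yaw 0.302 p [514.9  59.   96.7] F [-4.  -0.9  9.6] M [-0.011  0.708  0.069] tau6 0.051 q6 1.2604 w 15.1
```

```bash

python3 -m inch '[[0,0,0.05,0,0,0,0],[0,0,0,0,0,0,0],[0,0,0,0,0,0,0]]' >/dev/null; python3 st.py
python3 -m inch '[[0,0,0.05,0,0,0,0],[0,0,0,0,0,0,0],[0,0,0,0,0,0,0]]' >/dev/null; python3 st.py
```

```text
t 15.87 yaw 0.302 p [515.   59.   96.6] F [-5.  -0.5 12.2] M [-0.018  0.982  0.054] tau6 0.051 q6 1.2604 w 15.1
t 16.12 yaw 0.302 p [514.9  58.9  96.5] F [-5.5 -0.3 15.1] M [-0.014  1.211  0.086] tau6 0.052 q6 1.2604 w 15.3
```

```bash

python3 -m inch '[[0,0,-0.05,0,0,0,0],[0,0,0,0,0,0,0.6],[0,0,0,0,0,0,0.6],[0,0,0,0,0,0,0.6],[0,0,0,0,0,0,0.6],[0,0,0,0,0,0,0.6],[0,0,0,0,0,0,0.6]]' && python3 st.py &&
python3 -m inch '[[0,0,-1,0,0,0,0.6],[0,0,-2,0,0,0,0.6],[0,0,-3,0,0,0,0.6],[0,0,-3,0,0,0,0.6],[0,0,-3,0,0,0,0.6],[0,0,-3,0,0,0,0.6],[0,0,0,0,0,0,0.6]]' && python3 st.py
```

```text
t: 16.7
position: [514.9, 58.9, 95.3]
ee_rot: [[0.955, 0.297, -0.0], [0.297, -0.955, -0.0], [-0.0, 0.0, -1.0]]
wrist_force: [0.4, -0.0, -0.1]
gripper_width: 51.1
t 16.7 yaw 0.3019 p [514.9  58.9  95.3] F [ 0.4 -0.  -0.1] M [-0.043 -0.052  0.015] tau6 0.0 q6 1.2604 w 51.1
t: 17.28
position: [518.2, 59.0, 252.7]
ee_rot: [[0.955, 0.298, 0.011], [0.298, -0.955, -0.0], [0.011, 0.004, -1.0]]
wrist_force: [0.8, 0.0, 0.6]
gripper_width: 51.4
t 17.28 yaw 0.3021 p [518.2  59.  252.7] F [0.8 0.  0.6] M [ 0.024 -0.071  0.044] tau6 0.0 q6 1.2604 w 51.4
```

```bash

python3 -m inch '[[-1,3,0,0,0,0,0.6],[-1,3,0,0,0,0,0.6],[-1,3,0,0,0,0,0.6],[-1,3,0,0,0,0,0.6],[-1,3,0,0,0,0,0.6],[-1,3,0,0,0,0,0.6],[-1,3,0,0,0,0,0.6],[-1,3,0,0,0,0,0.6],[-1,3,0,0,0,0,0.6],[0,0,0,0,0,0,0.6],[0,0,0,0,0,0,0.6]]'
python3 - <<'E'
from h import *
im,D=viewer.read_camera("top"); P,u,v=cloud("top",D); im=im[:,:,::-1]
k=(abs(P[:,0]-515)<35)&(abs(P[:,1]-60)<35)&(P[:,2]>85)&(P[:,2]<125)
Q=P[k]; print(k.sum(),np.median(Q[:,2]),cv2.minAreaRect(Q[:,:2].astype(np.float32)))
cv2.imwrite("pics/top3.png",cv2.resize(im[100:300,130:400],None,fx=2.9,fy=2.9))
E
```

```text
t: 18.2
position: [509.1, -227.0, 245.6]
ee_rot: [[0.956, 0.295, 0.0], [0.295, -0.956, 0.0], [0.0, -0.0, -1.0]]
wrist_force: [0.7, 0.2, 0.8]
gripper_width: 51.6
200 102.92841924016969 ((515.5675659179688, 60.9515380859375), (15.945940971374512, 45.797080993652344), 17.45524024963379)
```

View pics/top3.png

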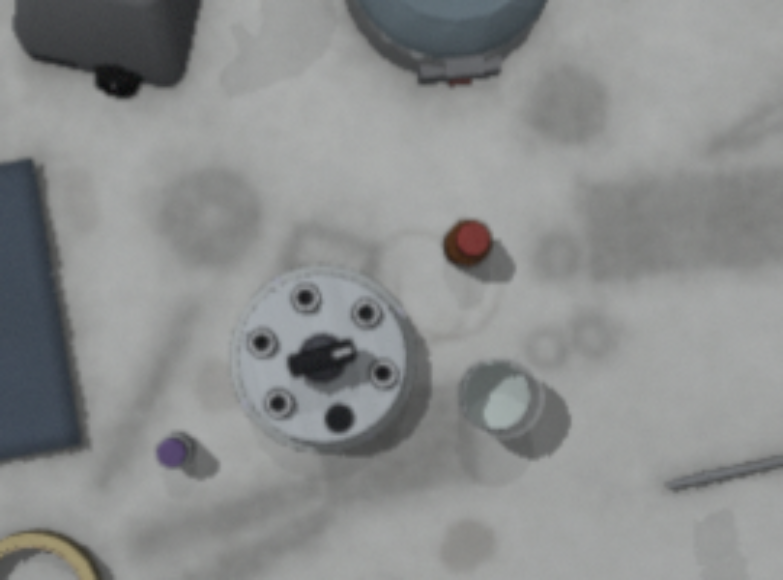

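The knob top dropped from 111.0 to 102.9 mm, so it travelled the full 8 mm. It turned about 0.92 rad clockwise, and the bottle, beaker and vial sit at the same pixels as before.

```bash
python3 -c "
from workcell import ticket
print(ticket.hand_in())"
```

```text
the job is handed in; nothing more can be done
None
```

The turret is locked in its notch with the knob fully home, and I handed the job in at about 18 s of the 58 s allowed.

- **Finding the notch:** I turned the knob clockwise in small steps. The torque was steady at about 0.2 N m, fell to −0.13 N m, then rose to 0.4 N m just past the notch. I backed up 0.03 rad and let go briefly so the knob could centre itself. After I gripped it again, the torque was about zero.
- **Pushing it home:** The knob went down about 8 mm against 5–6 N, then hit a firm stop. I pressed there to about 15 N, then let go and moved the arm clear.
- **Last checks:** In the top view the knob's top dropped from 111.0 to 102.9 mm, and the bar now stands about 0.92 rad clockwise of where it started. The bottle, beaker and vial have not moved, and the gripper touches nothing.
- **Disagreements:** No check failed. The arm's own position reading, while gripping the knob, put the turret centre about 2 mm off the camera's estimate (y 59 against 61 mm). I eased the resulting sideways force, at most about 7 N, with small shifts of the gripper. The top view taken just before the push was blocked by the arm, so centring was judged by torque alone.

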